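# Dial open the green evidence lockbox

## Robot

A 7-joint arm with a two-finger parallel gripper is mounted at the origin on the work surface. World frame = base frame: x ahead of the robot, y to its left, z up, the work surface at z = 0. Lengths are in m, angles in rad, forces in N, time in s.
With the tool pointing down it reaches from about 0.4 to 0.85 m from the base axis. Payload 4.5 kg.
Tool frame: the origin (TCP) lies on the centre line of the jaws, within the pads' length; the fingertips stand r.tip_extent ahead of it and the grasp point (between the pads) is the TCP (r.tip_extent is the distance from the TCP to the fingertips, in m); z points along the fingers, y is the line along which they close (so a half turn about z gives the same grasp; the last joint's range is limited). The gripper opens to 88 mm and grips with 3 to 60 N. Pads are 18 mm wide; open, the fingers measure 123 mm over their backs; the gripper's body (75 mm by 187 mm) begins 45 mm behind the grasp point.
Start: joints at [1.338, 0.689, -0.195, 1.565, 0.157, 0.902, -0.215], TCP at [0.165, -0.603, 0.258] pointing down, gripper open.
Joint ranges: [-3.01, 3.01], [-0.46, 2.08], [-1.47, 1.51], [0.13, 2.56], [-1, 4.14], [0.04, 2.09], [-2.66, 2.66]. Speed limits (rad/s): [2.57, 2.57, 3.14, 3.14, 3.14, 3.14, 3.14].

## Interface

Orientations are given as a unit quaternion [x, y, z, w].
In Python, from plant import sensors, vision, finish_job, r gives the robot as it stands. The module is installed in compiled form; this text tells all that it offers.
- The arm moves only by the tool step_arm, never from a script. Its argument "steps" is a list of rows, each a list of 2 entries, a list of its own where there are three numbers: the shift along the tool's x, y, z in cm, then the turn, a rotation vector about the tool's x, y, z in degrees. A call has 1 to 12 rows; each row shifts and turns the commanded pose from where the row before left it, along the tool's axes as they then stand; what a row does not reach is not made up. A row lasts 1/8 s, in which the tool goes at most 62.5 mm and 10.7 degrees, less where a joint would pass 70% of its speed; a pose out of reach is approached as far as the arm can. A call with a gripper value outside its range is refused whole. "claw" is the opening, from -1 (shut) to 1 (fully open), set as the call begins (left out, the last holds). The fingers move at their own pace and stop on an object; "grip_force" is the grip in N (left out, the last holds). Time passes only in rows, so rows that do not move let the fingers close. It gives the time, the measured TCP pose, the force, the opening and the grip force at its end, in the units of the state.
- sensors.get_state(): the state, without advancing time (a new reading comes with each control period).
- vision.snapshot(name): name is "scene" or "top"; returns a dict with "img" (420x560x3 uint8, red, green, blue), "fx", "fy", "cx", "cy" (pixels), "k1" (the pictures are not rectified: a ray, as slopes to the right and down, at radius r is drawn at 1 + k1 r^2 times it, then the intrinsics apply), "position" and "rotation" of the camera in the world. Camera axes: x right, y down, z forward; pixel columns grow to the right and rows downward; lengths in m; the calibration is good to about 2 mm. A picture is of the moment at which its call begins. There is no depth.
- finish_job(): hands the job in; it is judged then, once.
The state is a dict: "clock": time; "q": joint angles; "qd": joint speeds; "joint_torque": joint torques, N m; "tool_pos": TCP position; "eef_rot": TCP orientation; "contact_force": force on the tool from outside, world axes, zero at the start; "moment": the same for the moment, N m; "opening": opening from 0.0 (shut) to 1.0 (fully open); "finger_force": force on a finger pad.
Only numpy, scipy, OpenCV 4.12 (cv2) and the standard library are available. Lean on these libraries where they do the work, as an engineer would, in place of code of your own. Each camera call takes 0.05 s, during which the arm holds its last target. There are 200 camera calls.

## Task

Dial the combination of the green lockbox: turn its dial clockwise to the red mark, then back counter-clockwise past yellow to the blue mark, then clockwise again to the yellow mark, stopping for about half a second at each mark. Leave the dial on yellow and let go; do not turn the orange lockbox's dial or disturb the uncapped spray can standing beside the lockboxes.

Things in the scene. Friction and masses are not known exactly. Their poses are not given: they have to be found in the camera images.
- green_dial (a joint): Green lockbox's dial, rad, vertical axis, growing clockwise seen from above. White pointer at the yellow mark = 0, red = +0.70 (40 deg), blue = -0.70. Marks: coloured bars 11 x 22 mm, 39 to 61 mm from the axis. Starts within +-0.4; stops at +-0.96. Light friction (0.05 N m), stays where left. One grasp reaches all marks.
- green_dial_grip (a point): Grip point on the dial's axis, 132 mm up, in the lid of the fixed green box (184 x 154, 90 high, yaw up to 0.3 rad). Steel disc 68 across carries an upright black bar 52 long, 16 thick, from 28 below to 16 above this point: pinch its 16 mm, fingertips at most 20 below the point. Turns with the dial: z up, x along the bar to its white-striped pointing end, y across it.
- orange_pointer (a point): Pointer tip of the dial on the orange lockbox, which is otherwise the same as the green one and stands beside it. The point is at the rim of the steel disc, 34 mm from that dial's axis, 104 mm above the table. Not to be turned.
- spray_can: Small uncapped white spray can with pink bands, 54 mm across, 154 mm high, standing on the table near the lockboxes; origin at the centre of its underside, z up. Loose; to be left alone.
Not all that is in view belongs to the job. There is more than one size of the part that bears green_dial; the job needs the larger.

How it is judged:
On the way, in this order (a step that is already met when the one before it is completed fails the run):
1. the green dial stands at the red mark (value of joint green_dial between 0.508 and 0.888 rad), for 0.25 s.
2. then at the blue mark (value of joint green_dial between -0.888 and -0.508 rad), for 0.25 s.
3. then at the yellow mark (value of joint green_dial between -0.19 and 0.19 rad), for 0.25 s.
At the end, for the whole second after the job is handed in: After red (clockwise) and then blue (counter-clockwise), each within about 11 degrees (0.19 rad) and held a quarter of a second, the green dial rests at the yellow mark within the same tolerance, let go; the orange dial is where it was, and the spray can stands upright where it stood (all of step 3 and velocity of joint green_dial between -0.1 and 0.1 rad/s and angle between spray_can's own z axis and vertical below 0.15 rad); the robot touches nothing.
It fails at once if the orange lockbox's dial was turned (pointer moved more than 8 mm) (distance of orange_pointer from where it was at the start of the episode above 0.008 m).
It fails at once if the spray can was disturbed (moved more than 20 mm or tipped) (distance of spray_can from where it was at the start of the episode above 0.02 m or angle between spray_can's own z axis and vertical above 0.3 rad).
It also fails if it takes over 40 s, if anything falls off the work surface, if the arm or the gripper's body presses on something with over 40 N, if the wrist force passes 120 N, or if a joint passes its speed limit or range.

## Working session

There is one attempt and no reset: what is moved stays moved. The work goes in short steps, Python scripts to look and compute and a tool call to move; the robot and the scene stay as the last step left them, time stands still between calls to the robot, and variables do not carry over. Pictures are saved under pics/ and viewed, at most 10 in all, crops included, and the job is handed in when it is done.

Besides the shell and the picture viewer there is one more tool, called after "Request:" as a command line: name --argument value ..., lists and objects as JSON in quotes. step_arm: Moves the arm, as the interface text tells. Its arguments: {"type":"object","properties":{"steps":{"type":"array"},"claw":{"type":"number"},"grip_force":{"type":"number"}},"required":["steps"]}

```bash
mkdir -p pics; cat > h.py <<'E'
import numpy as np,cv2
from plant import sensors,vision,r
from scipy.spatial.transform import Rotation as R
def snap(n,f):
    s=vision.snapshot(n); cv2.imwrite('pics/'+f,s['img'][:,:,::-1]); return s
def p2w(s,u,v,z):
    K=np.array([[s['fx'],0,s['cx']],[0,s['fy'],s['cy']],[0,0,1.]])
    p=cv2.undistortPoints(np.array([[[u,v]]],float),K,np.array([s['k1'],0,0,0.]))[0,0]
    Rm=np.array(s['rotation']); Rm=Rm if Rm.shape==(3,3) else R.from_quat(Rm).as_matrix()
    d=Rm@[p[0],p[1],1]; c=np.array(s['position']); return c+d*(z-c[2])/d[2]
E
python3 - <<'E'
from h import *
import pickle
for n in('top','scene'):
    s=snap(n,n+'0.png'); pickle.dump(s,open(n+'.pkl','wb')); print(n,s['position'],s['k1'],s['fx'])
st=sensors.get_state(); print(st['clock'],st['tool_pos'],st['eef_rot'],r.tip_extent)
E
```

```text
top [ 0.32758827 -0.01801699  1.70709065] -0.19398759412866431 527.4351706143569
scene [ 1.56326534 -0.66690946  0.90669797] -0.00620085780224611 468.32280001845083
0.1 [ 0.16459372 -0.60238669  0.25700642] [ 9.91110346e-01  1.33039840e-01 -1.74902894e-04 -8.08319206e-04] 0.019
```

View pics/top0.png

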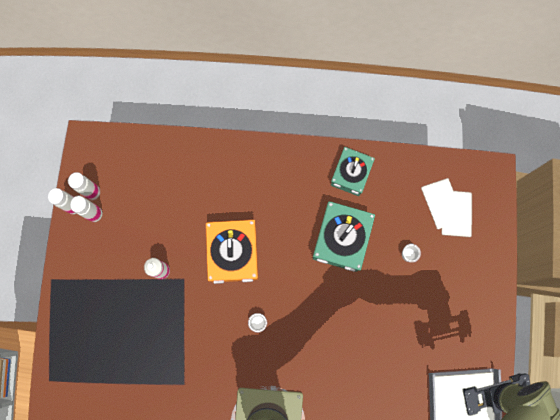

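View pics/scene0.png

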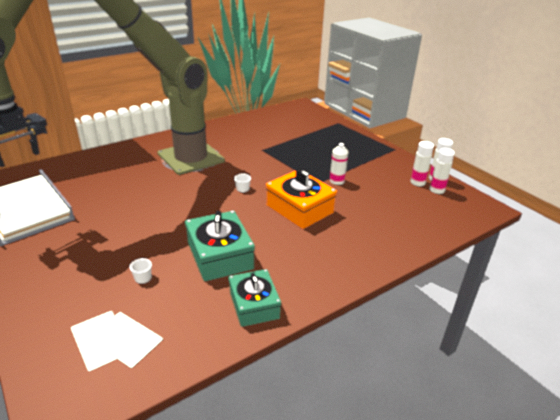

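The top view shows the large green box at about (345,236), the small one at (353,170), the orange box at (231,250), the spray can at (156,268) and the gripper at bottom right. I'll enlarge the green dial next.

```bash
python3 - <<'E'
from h import *
import pickle
s=pickle.load(open('top.pkl','rb'))
c=s['img'][195:275,305:385,::-1]
cv2.imwrite('pics/c.png',cv2.resize(c,(560,560),interpolation=cv2.INTER_CUBIC))
E
```

```text
(no output)
```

View pics/c.png

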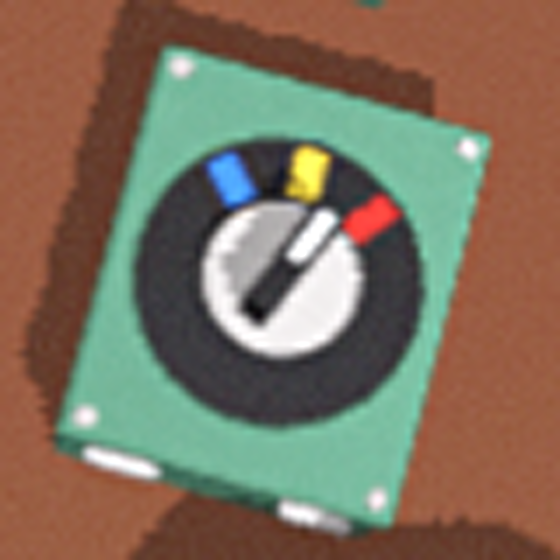

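The crop shows, in crop pixels, the dial centre at (280,281), blue at (232,179), yellow at (309,173) and red at (372,220). The bar runs from (255,315) to its white end at (325,215), so it sits between yellow and red.

```bash
python3 - <<'E'
from h import *
import pickle
s=pickle.load(open('top.pkl','rb'))
f=lambda x,y,z:p2w(s,305+(x+.5)/7-.5,195+(y+.5)/7-.5,z)
g={'ring':(280,281,.091),'disc':(282,277,.104),'blue':(232,179,.091),'yel':(309,173,.091),'red':(372,220,.091),'b0':(255,315,.148),'b1':(325,215,.148),'c1':(182,66,.09),'c2':(468,149,.09),'c3':(85,415,.09),'c4':(377,499,.09)}
P={k:f(*v) for k,v in g.items()}
for k in P:
    d=P[k]-P['ring']; print(k,P[k].round(4),'r%.4f'%np.hypot(*d[:2]),'ang %.1f'%np.degrees(np.arctan2(d[1],d[0])))
d=P['b1']-P['b0'];print('bar',np.hypot(*d[:2]),np.degrees(np.arctan2(d[1],d[0])),(P['b0']+P['b1'])/2)
print('corner mean',sum(P[c] for c in('c1','c2','c3','c4'))/4)
d=P['c1']-P['c3'];print('side',np.hypot(*d[:2]),np.degrees(np.arctan2(d[1],d[0])))
print('can',p2w(s,154,267,.15),'orange',p2w(s,231,250,.104),p2w(s,258,323,.05),p2w(s,411,253,.05))
st=sensors.get_state();M=R.from_quat(st['eef_rot']).as_matrix();print(M.round(3))
E
```

```text
ring [ 0.6028 -0.1963  0.091 ] r0.0000 ang 0.0
disc [ 0.6024 -0.1957  0.104 ] r0.0007 ang 118.9
blue [ 0.6471 -0.1722  0.091 ] r0.0505 ang 28.5
yel [ 0.6526 -0.2066  0.091 ] r0.0509 ang -11.6
red [ 0.6335 -0.236   0.091 ] r0.0502 ang -52.2
b0 [ 0.5775 -0.1802  0.148 ] r0.0300 ang 147.4
b1 [ 0.6233 -0.2078  0.148 ] r0.0235 ang -29.2
c1 [ 0.6972 -0.1468  0.09  ] r0.1066 ang 27.7
c2 [ 0.6695 -0.2778  0.09  ] r0.1053 ang -50.7
c3 [ 0.5364 -0.1138  0.09  ] r0.1059 ang 128.8
c4 [ 0.5091 -0.2451  0.09  ] r0.1056 ang -152.5
bar 0.05351010216338661 -31.1232445760637 [ 0.60041961 -0.19401101  0.148     ]
corner mean [ 0.60303543 -0.19589911  0.09      ]
side 0.16410307720227205 -11.584998123176748
can [0.44891132 0.37065187 0.15      ] orange [0.52529951 0.14963009 0.104     ] [0.31119627 0.05018182 0.05      ] [ 0.56707533 -0.41823158  0.05      ]
[[ 0.965  0.264 -0.001]
 [ 0.264 -0.965  0.002]
 [-0.    -0.002 -1.   ]]
```

Request:
step_arm --steps '[[[4.4, -2.3, 0], [0, 0, 0]], [[4.4, -2.3, 0], [0, 0, 0]], [[4.4, -2.3, 0], [0, 0, 0]], [[4.4, -2.3, 0], [0, 0, 0]], [[4.4, -2.3, 0], [0, 0, 0]], [[4.4, -2.3, 0], [0, 0, 0]], [[4.4, -2.3, 0], [0, 0, 0]], [[4.4, -2.3, 0], [0, 0, 0]], [[4.4, -2.3, 0], [0, 0, 0]], [[4.4, -2.3, 0], [0, 0, 0]], [[4.4, -2.3, 0], [0, 0, 0]], [[4.4, -2.3, 0], [0, 0, 0]]]' --claw 1

```text
clock: 1.6
tool_pos: [0.6021, -0.1962, 0.2573]
eef_rot: [0.991, 0.133, -0.0, -0.0]
contact_force: [-0.4, -0.8, 0.9]
opening: 1.0
finger_force: 0.0
```

Request:
step_arm --steps '[[[0, 0, 0], [0, 0, 9]], [[0, 0, 0], [0, 0, 9]], [[0, 0, 0], [0, 0, 9]], [[0, 0, 0], [0, 0, 9]], [[0, 0, 0], [0, 0, 9]], [[0, 0, 0], [0, 0, 1]], [[0, 0, 0], [0, 0, 0]], [[0, 0, 0], [0, 0, 0]]]'

```text
clock: 2.6
tool_pos: [0.6013, -0.1974, 0.2576]
eef_rot: [0.964, -0.264, -0.0, -0.0]
contact_force: [-0.0, -0.7, 0.4]
opening: 0.998
finger_force: 0.0
```

```bash
cat > go.py <<'E'
from h import *
st=sensors.get_state();M=R.from_quat(st['eef_rot']).as_matrix();p=np.array(st['tool_pos'])
a=np.degrees(np.arctan2(M[1,0],M[0,0]))
print(st['clock'],p.round(4),'yaw',a.round(2),'tilt',M[:,2].round(4),'q',np.round(st['q'],2),'F',np.round(st['contact_force'],1),'M',np.round(st['moment'],2),'open',st['opening'])
print('shift cm tool',(M.T@(np.array([.6027,-.196,.134])-p)*100).round(2),'turn',a+31.1)
E
python3 go.py
```

```text
2.6 [ 0.6013 -0.1974  0.2576] yaw -30.63 tilt [-1.e-04  2.e-04 -1.e+00] q [ 0.19  0.7   0.1   1.55 -0.08  0.9  -1.79] F [-0.  -0.7  0.4] M [ 0.11  0.   -0.05] open 0.9980755735100271
shift cm tool [ 0.05 -0.2  12.36] turn 0.46980663525663857
```

Request:
step_arm --steps '[[[0.05, -0.2, 2.0], [0, 0, 0.5]], [[0, 0, 2.0], [0, 0, 0]], [[0, 0, 2.0], [0, 0, 0]], [[0, 0, 2.0], [0, 0, 0]], [[0, 0, 1.5], [0, 0, 0]], [[0, 0, 1.0], [0, 0, 0]], [[0, 0, 1.0], [0, 0, 0]], [[0, 0, 0.85], [0, 0, 0]], [[0, 0, 0], [0, 0, 0]], [[0, 0, 0], [0, 0, 0]]]'

```text
clock: 3.85
tool_pos: [0.6031, -0.1961, 0.1346]
eef_rot: [0.963, -0.269, 0.0, 0.0]
contact_force: [-0.1, 0.3, -0.2]
opening: 1.001
finger_force: 0.0
```

```bash
python3 - <<'E'
from h import *
s=snap('scene','s1.png')
cv2.imwrite('pics/s1c.png',cv2.resize(s['img'][160:290,140:300,::-1],(640,520),interpolation=cv2.INTER_CUBIC))
E
python3 go.py
```

```text
3.9 [ 0.6031 -0.1961  0.1347] yaw -31.21 tilt [ 9.e-04 -4.e-04 -1.e+00] q [ 0.2   0.86  0.08  1.64 -0.1   0.64 -1.78] F [ 0.5 -1.  -0.5] M [ 0.05  0.   -0.  ] open 0.9962923994312143
shift cm tool [-0.04  0.01  0.07] turn -0.1121749167401127
```

View pics/s1c.png

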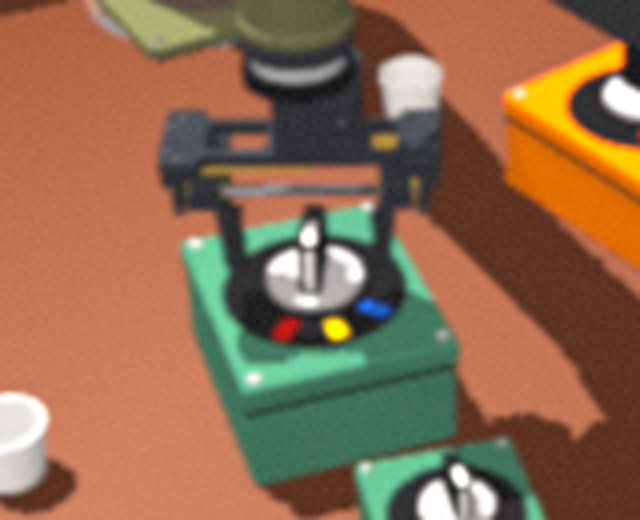

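The picture shows the fingers on either side of the bar, which stands at crop pixel (312,245), with nothing else near them. I'll close on it.

Request:
step_arm --steps '[[[0, 0, 0], [0, 0, 0]], [[0, 0, 0], [0, 0, 0]], [[0, 0, 0], [0, 0, 0]], [[0, 0, 0], [0, 0, 0]], [[0, 0, 0], [0, 0, 0]], [[0, 0, 0], [0, 0, 0]], [[0, 0, 0], [0, 0, 0]], [[0, 0, 0], [0, 0, 0]]]' --claw -1 --grip_force 20

```text
clock: 4.9
tool_pos: [0.6041, -0.1937, 0.1342]
eef_rot: [0.963, -0.268, 0.001, -0.002]
contact_force: [1.7, 4.9, -1.1]
opening: 0.182
finger_force: 19.7
```

```bash
python3 go.py
```

```text
4.9 [ 0.6041 -0.1937  0.1342] yaw -31.12 tilt [ 0.0021  0.0026 -1.    ] q [ 0.2   0.86  0.08  1.64 -0.1   0.64 -1.78] F [ 1.7  4.9 -1.1] M [ 0.82 -0.55 -0.05] open 0.18213648887433653
shift cm tool [-0.    0.27  0.02] turn -0.017467584702593797
```

Request:
step_arm --steps '[[[0, -0.25, 0], [0, 0, 0]], [[0, 0, 0], [0, 0, 3]], [[0, 0, 0], [0, 0, 3]], [[0, 0, 0], [0, 0, 3]], [[0, 0, 0], [0, 0, 3]], [[0, 0, 0], [0, 0, 3]], [[0, 0, 0], [0, 0, 3]], [[0, 0, 0], [0, 0, 3]], [[0, 0, 0], [0, 0, 0]], [[0, 0, 0], [0, 0, 0]], [[0, 0, 0], [0, 0, 0]], [[0, 0, 0], [0, 0, 0]]]'

```text
clock: 6.4
tool_pos: [0.6035, -0.1943, 0.1342]
eef_rot: [0.898, -0.44, -0.0, 0.0]
contact_force: [-3.6, -1.1, 2.4]
opening: 0.179
finger_force: 19.8
```

```bash
python3 go.py; python3 - <<'E'
from h import *
s=snap('scene','s2.png')
cv2.imwrite('pics/s2c.png',cv2.resize(s['img'][195:260,180:260,::-1],(640,520),interpolation=cv2.INTER_CUBIC))
E
```

```text
6.4 [ 0.6035 -0.1943  0.1342] yaw -52.24 tilt [-1.e-03 -4.e-04 -1.e+00] q [ 0.14  0.87  0.18  1.65 -0.23  0.65 -2.04] F [-3.6 -1.1  2.4] M [ 0.01  0.76 -0.07] open 0.1785359419008326
shift cm tool [0.08 0.17 0.02] turn -21.13927764635921
```

View pics/s2c.png

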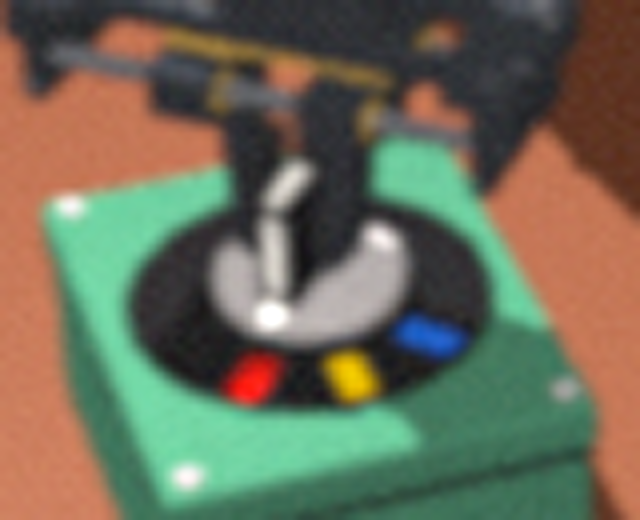

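The white pointer spot at (270,317) lines up with the red bar at (253,380), and the yaw agrees. The dial has been held there for half a second. Next is counter-clockwise to blue.

Request:
step_arm --steps '[[[0, 0, 0], [0, 0, -5]], [[0, 0, 0], [0, 0, -5]], [[0, 0, 0], [0, 0, -5]], [[0, 0, 0], [0, 0, -5]], [[0, 0, 0], [0, 0, -5]], [[0, 0, 0], [0, 0, -5]], [[0, 0, 0], [0, 0, -5]], [[0, 0, 0], [0, 0, -5]], [[0, 0, 0], [0, 0, 0]], [[0, 0, 0], [0, 0, 0]]]'

```text
clock: 7.7
tool_pos: [0.6045, -0.1928, 0.1342]
eef_rot: [0.994, -0.107, 0.0, -0.001]
contact_force: [-1.5, 2.5, 1.5]
opening: 0.184
finger_force: 19.8
```

```bash
python3 go.py
```

```text
7.7 [ 0.6045 -0.1928  0.1342] yaw -12.25 tilt [ 6.0e-04  1.2e-03 -1.0e+00] q [ 0.24  0.86 -0.01  1.64  0.01  0.65 -1.56] F [-1.5  2.5  1.5] M [0.62 0.33 0.05] open 0.1836457310741561
shift cm tool [-0.11  0.35  0.02] turn 18.8543450577108
```

Request:
step_arm --steps '[[[0, 0, 0], [0, 0, -5]], [[0, 0, 0], [0, 0, -5]], [[0, 0, 0], [0, 0, -5]], [[0, 0, 0], [0, 0, -5]], [[0, 0, 0], [0, 0, -5]], [[0, 0, 0], [0, 0, -5]], [[0, 0, 0], [0, 0, -5]], [[0, 0, 0], [0, 0, -5.5]], [[0, 0, 0], [0, 0, 0]], [[0, 0, 0], [0, 0, 0]], [[0, 0, 0], [0, 0, 0]], [[0, 0, 0], [0, 0, 0]]]'

```text
clock: 9.2
tool_pos: [0.6043, -0.1909, 0.1342]
eef_rot: [0.97, 0.245, 0.0, -0.002]
contact_force: [-3.3, 6.4, 2.1]
opening: 0.182
finger_force: 19.9
```

```bash
python3 go.py; python3 - <<'E'
from h import *
s=snap('scene','s3.png')
cv2.imwrite('pics/s3c.png',cv2.resize(s['img'][195:260,180:260,::-1],(640,520),interpolation=cv2.INTER_CUBIC))
E
```

```text
9.2 [ 0.6043 -0.1909  0.1342] yaw 28.32 tilt [-2.0e-04  3.4e-03 -1.0e+00] q [ 0.35  0.86 -0.2   1.63  0.24  0.67 -1.06] F [-3.3  6.4  2.1] M [1.2  0.45 0.06] open 0.1822514208255299
shift cm tool [-0.38  0.37  0.02] turn 59.42407414921651
```

View pics/s3c.png

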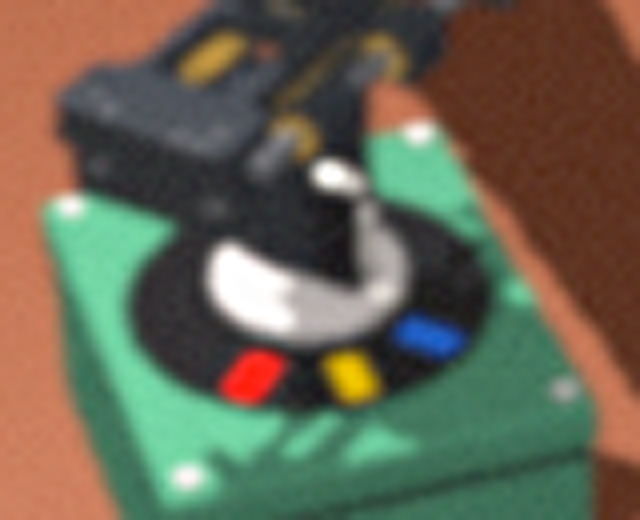

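The pointer spot at (382,290) lines up with the blue bar at (430,335), and the dial has been held there. Next is clockwise by 40° to yellow.

Request:
step_arm --steps '[[[0, 0, 0], [0, 0, 5]], [[0, 0, 0], [0, 0, 5]], [[0, 0, 0], [0, 0, 5]], [[0, 0, 0], [0, 0, 5]], [[0, 0, 0], [0, 0, 5]], [[0, 0, 0], [0, 0, 5]], [[0, 0, 0], [0, 0, 5]], [[0, 0, 0], [0, 0, 5.2]], [[0, 0, 0], [0, 0, 0]], [[0, 0, 0], [0, 0, 0]], [[0, 0, 0], [0, 0, 0]], [[0, 0, 0], [0, 0, 0]]]'

```text
clock: 10.75
tool_pos: [0.6045, -0.1928, 0.1342]
eef_rot: [0.995, -0.103, 0.0, -0.001]
contact_force: [-0.9, 5.7, 1.4]
opening: 0.182
finger_force: 19.9
```

Request:
step_arm --steps '[[[0, 0, 0], [0, 0, 0]], [[0, 0, 0], [0, 0, 0]], [[0, 0, 0], [0, 0, 0]], [[0, 0, 0], [0, 0, 0]], [[0, 0, 0], [0, 0, 0]], [[0, 0, 0], [0, 0, 0]], [[0, 0, 0], [0, 0, 0]], [[0, 0, 0], [0, 0, 0]]]' --claw 1

```text
clock: 11.75
tool_pos: [0.6041, -0.1939, 0.1342]
eef_rot: [0.995, -0.104, 0.0, 0.0]
contact_force: [-0.2, 0.4, 0.4]
opening: 1.002
finger_force: 0.0
```

```bash
python3 go.py
```

```text
11.75 [ 0.6041 -0.1939  0.1342] yaw -11.91 tilt [ 0.e+00 -1.e-04 -1.e+00] q [ 0.24  0.85 -0.01  1.64  0.01  0.65 -1.55] F [-0.2  0.4  0.4] M [ 0.06  0.01 -0.02] open 1.0022017585491312
shift cm tool [-0.09  0.24  0.02] turn 19.192472354798426
```

Request:
step_arm --steps '[[[0, 0, -1], [0, 0, 0]], [[0, 0, -2], [0, 0, 0]], [[0, 0, -2], [0, 0, 0]], [[0, 0, -2], [0, 0, 0]], [[0, 0, -2], [0, 0, 0]], [[0, 0, -2], [0, 0, 0]], [[0, 0, -1], [0, 0, 0]], [[0, 0, 0], [0, 0, 0]], [[0, 0, 0], [0, 0, 0]], [[0, 0, 0], [0, 0, 0]]]'

```text
clock: 13.0
tool_pos: [0.6036, -0.1937, 0.2533]
eef_rot: [0.995, -0.104, -0.001, -0.0]
contact_force: [-0.6, -0.2, -0.1]
opening: 0.999
finger_force: 0.0
```

```bash
python3 - <<'E'
from h import *
s=snap('scene','s4.png')
cv2.imwrite('pics/s4c.png',cv2.resize(s['img'][130:270,180:380,::-1],(800,560),interpolation=cv2.INTER_CUBIC))
E
```

```text
(no output)
```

View pics/s4c.png

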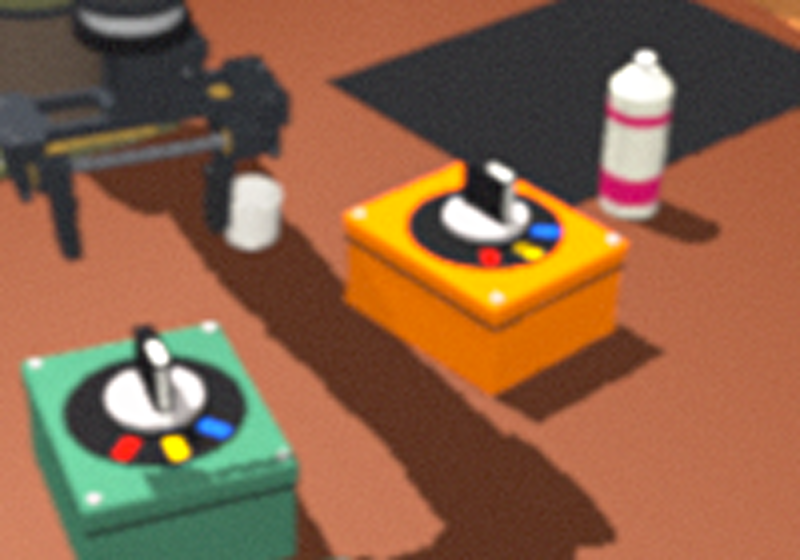

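The green pointer at (165,408) faces yellow at (176,447). The gripper is clear, and the orange dial and the can haven't been disturbed.

```bash
python3 -c "
from plant import finish_job
print(finish_job())"
```

```text
the job is handed in; nothing more can be done
None
```

I dialled the green lockbox red, blue, then yellow, holding about half a second at each mark, then let go with the dial on yellow and handed the job in at about 13 s; the orange dial and spray can look untouched in the last picture, and no verdict was returned.

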